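# Change the label roll in a spring-clip dispenser

### The arm

A 6-joint arm with a two-finger parallel gripper is mounted at the origin on a cart in front of the work surface, level with it; the furniture and walls round the work are solid. World frame = base frame: x ahead of the robot, y to its left, z up, the work surface at z = 0. Lengths are in m, angles in degrees, forces in N, time in s.
With the tool pointing down it reaches from about 0.35 to 0.875 m from the base axis. Payload 4.2 kg.
Tool frame: the origin (TCP) lies between the finger pads; the fingertips stand 8 mm ahead of it and the grasp point (between the pads) lies 11 mm behind it; z points along the fingers, y is the line along which they close (so a half turn about z gives the same grasp; the last joint's range is limited). The gripper opens to 87 mm and grips with 3 to 60 N. Pads are 19 mm wide; open, the fingers measure 117 mm over their backs; the gripper's body (75 mm by 190 mm) begins 51 mm behind the grasp point.
Start: joints at [82.655, 22.042, 0.453, 0, -68.411, -14.817], TCP at [0.236, 0.579, 0.231] pointing down, gripper open.
Joint ranges: [-179.83, 179.83], [-69.29, 118.12], [-61.27, 80.66], [-181.25, 117.63], [-171.15, -9.14], [-177.46, 177.46]. Speed limits (degrees/s): [159.86, 159.86, 180, 180, 180, 180].

### API

Orientations are given as a 3x3 rotation matrix whose columns are the frame's x, y, z axes.
In Python, from station import sense, capture, camera_model, finish_job, find_in gives the robot as it stands. The module is installed in compiled form; this text tells all that it offers.
- The arm moves only by the tool arm_command, never from a script. Its argument "motion" is a list of rows, each a list of 7 numbers: the finger opening in mm, from 0 to 87, then the shift along the tool's x, y, z in mm, then the turn, a rotation vector about the tool's x, y, z in rad. In form: [[jaw, dx, dy, dz, rx, ry, rz], ...]. A call has 1 to 8 rows; each row shifts and turns the commanded pose from where the row before left it, along the tool's axes as they then stand; what a row does not reach is not made up. A row lasts 1/10 s, in which the tool goes at most 50 mm and 8.59 degrees, less where a joint would pass 70% of its speed; a pose out of reach is approached as far as the arm can. A call with a gripper value outside its range is refused whole. The fingers move at their own pace and stop on an object; the grip force is fixed at half the most. Time passes only in rows, so rows that do not move let the fingers close. It gives the time, the measured TCP pose, the force, the opening and the grip force at its end, in the units of the state.
- sense(): the state, without advancing time (a new reading comes with each control period).
- capture(name): name is "scene" or "side" or "wrist"; returns the picture (420x560x3 uint8, red, green, blue); there is no depth.
- camera_model(name): a dict with "fx", "fy", "cx", "cy" (pixels), "R" (3x3) and "t" (3): a world point X has camera coordinates R X + t. Camera axes: x right, y down, z forward; pixel columns grow to the right and rows downward; lengths in m; the calibration is good to about 2 mm. A picture is of the moment at which its call begins: read the wrist's pose just before it. camera_model takes no time and is no camera call; for the wrist camera it gives the pose at the moment of the call.
- finish_job(): hands the job in; it is judged then, once.
Trained networks look in the newest picture that a camera, given by its name, has taken for a name from the list of things; names that differ only in an ending like _2 or _b are one class to them, and where a whole thing is asked for, a point or a joint stands for the part that bears it (a point fixed in the world has none). Each returns a list of dicts, best first, with "p" (0 to 1); they miss things now and then, are a little off and sometimes report something else, mostly with a low value. They report only what shows in the picture. A call takes as long as a camera call. They do not tell look-alikes from the thing itself.
- find_in(target, camera): "location" ([row, column] in pixels, amid what is visible of it).
The state is a dict: "time_s": time; "joints": joint angles; "joint_velocities": joint speeds; "effort": joint torques, N m; "tcp_pos": TCP position; "ee_rot": TCP orientation; "wrist_force": force on the tool from outside, world axes, zero at the start; "moment": the same for the moment, N m; "gripper_width": opening from 0.0 (shut) to 1.0 (fully open); "gripper_force": force on a finger pad.
Only numpy, scipy, OpenCV 4.12 (cv2) and the standard library are available. Lean on these libraries where they do the work, as an engineer would, in place of code of your own. Each camera call takes 0.05 s, during which the arm holds its last target. There are 200 camera calls.

### The job

Change the label roll: pull the bare cardboard core straight up out of the dispenser's two spring clips and leave it lying in the shallow wooden tray, then take the full label roll from its cardboard cradle and press it straight down between the clips until both ends snap fully home (do not drop it in), and let go. Do not disturb the calculator, the round tin or the pad of sticky notes.

Things in the scene. Friction and masses are not known exactly. Their poses are not given: they have to be found in the camera images.
- dispenser: Grey fixed label-roll dispenser. Origin on the desk midway between its clips; y from clip to clip (roll axis), z up, -x the side of the low serrated tear bar (x -51, 16 mm high). Base 8 mm thick, x -58 to 45, y -53 to 53. Two grey posts (|y| 26 to 29, |x| up to 16 mm) have open-topped slots 18 mm wide, floor at height 32, mouth flared to about 33 mm at height 56.
- seat (a point): Point in dispenser 40 mm above the desk, midway between the clips, where the centre of a fully seated spindle lies (spindle resting on the slot floors); axes as dispenser. Pressing a spindle straight down, or pulling it out upwards, takes roughly 8 to 18 N in all.
- clip_left (a joint): Swing in rad of the dispenser's +y steel leaf clip (14 mm wide, outside the post, foot at |y| 38): 0 closed, grows outwards, sprung to 0, about 0.1 while a spindle end passes. Its inward bead (|y| 31, height 50 mm) snaps over the seated spindle's chamfer; above it a lead-in flares out to |y| 44 at height 70 mm, the dispenser's highest part.
- clip_right (a joint): The same for the mirror-image clip at the dispenser's -y side.
- core: Used bare cardboard core, snapped into the dispenser at the start. Cardboard cylinder 24 mm in diameter, 44 mm long, on a white plastic spindle 16 mm in diameter, 70 mm long overall, the last 4 mm of each end chamfered to 8 mm diameter. Origin at its centre, y along its axis (either way round is the same). 30 g.
- roll: Full roll of white labels: cylinder 50 mm in diameter, 44 mm long, on a spindle like the core's (16 mm diameter, 70 mm overall, chamfered ends). Origin at its centre, y along its axis (either way round is the same). Starts in the cradle, axis level and along the cradle's y, centre 30 mm above the desk. About 120 g.
- cradle: Fixed cardboard packing cradle under the new roll, 56 mm (x) by 60 mm (y), 6.5 mm high, with two low ridges along y that keep the roll from rolling. Origin: centre of its underside on the desk.
- tray: Fixed shallow open wooden tray, 92 mm (x) by 104 mm (y), 24 mm high, walls 4 mm, floor 4 mm or less thick. Origin: centre of its underside on the desk. The used core goes in here. Tray and cradle may change places.
- calculator: Pocket calculator lying face up, 145 by 88 by 17 mm, a bystander on the far side. Origin: centre of its underside.
- clip_tin: Round lidded tin, 71 mm across, 33 mm high, a bystander. Origin: centre of its underside.
- sticky_pad: Square pad of sticky notes, 78 by 78 by 13 mm, a bystander. Origin: centre of its underside.
Not all that is in view belongs to the job. What is meant by the roll is not red, and is the smaller of those in its own colour.

How it is judged (in metres and radians):
On the way, in this order (a step that is already met when the one before it is completed fails the run):
1. the bare core lies in the tray, released (x of core in the frame of tray between -0.046 and 0.046 m and y of core in the frame of tray between -0.052 and 0.052 m and height (world z) of core below 0.042 m and contact force between core and the fingers below 0.05 N), for 0.2 s.
2. the full roll is snapped fully home between the clips (z of roll in the frame of seat between -0.004 and 0.0025 m and horizontal distance between roll and seat below 0.004 m and angle between the y axis of roll and the y axis of seat, either way round below 0.06 rad and value of joint each of clip_left, clip_right below 0.04 rad), for 0.2 s.
At the end, for the whole second after the job is handed in: The core rests in the tray (centre within its outline, under 42 mm high). The roll sits in the clips: centre within 4 mm sideways of the seat point, 4 mm below to 2.5 mm above it, axis within 0.06 rad of the clip-to-clip line, clips under 0.04 rad. Both lie still (all of step 2 and x of core in the frame of tray between -0.046 and 0.046 m and y of core in the frame of tray between -0.052 and 0.052 m and height (world z) of core below 0.042 m and linear speed of each of core, roll below 0.02 m/s); the robot touches nothing.
It fails at once if the calculator is moved over 30 mm (distance of calculator from where it was at the start of the episode above 0.03 m).
It fails at once if the round tin is moved over 30 mm (distance of clip_tin from where it was at the start of the episode above 0.03 m).
It fails at once if the pad of sticky notes is moved over 30 mm (distance of sticky_pad from where it was at the start of the episode above 0.03 m).
It fails at once if the roll is let go in the air more than about 1 cm above the clips (horizontal distance between roll and seat below 0.03 m and z of roll in the frame of seat above 0.038 m and contact force between roll and the fingers below 0.01 N).
It also fails if it takes over 58 s, if anything falls off the work surface, if the arm or the gripper's body presses on something with over 40 N, if the wrist force passes 120 N, or if a joint passes its speed limit or range.

## Working session

There is one attempt and no reset: what is moved stays moved. The work goes in short steps, Python scripts to look and compute and a tool call to move; the robot and the scene stay as the last step left them, time stands still between calls to the robot, and variables do not carry over. Pictures are saved under pics/ and viewed, at most 12 in all, crops included, and the job is handed in when it is done.

Besides the shell and the picture viewer there is one more tool, called by a JSON object that holds its "name" and its "arguments", one argument or row to a line. arm_command: Moves the arm, as the interface text tells. Its arguments: {"type":"object","properties":{"motion":{"type":"array"}},"required":["motion"]}

```bash
mkdir -p pics
cat > h.py <<'E'
import numpy as np, cv2
from station import *
def ray(cam,rc,z):
    m=camera_model(cam);R=np.array(m["R"]);t=np.array(m["t"])
    d=R.T@np.array([(rc[1]-m["cx"])/m["fx"],(rc[0]-m["cy"])/m["fy"],1]);c=-R.T@t
    return c+d*(z-c[2])/d[2]
def proj(cam,X):
    m=camera_model(cam);p=np.array(m["R"])@np.array(X)+np.array(m["t"])
    return [m["fy"]*p[1]/p[2]+m["cy"],m["fx"]*p[0]/p[2]+m["cx"]]
def save(cam,n):
    im=capture(cam);cv2.imwrite(f"pics/{n}.png",im[:,:,::-1]);return im
E
python3 - <<'E'
from h import *
a=save("scene","s0");b=save("side","d0")
c=np.vstack([a,b]);cv2.imwrite("pics/both.png",cv2.resize(np.hstack([a,b]),(800,300))[:,:,::-1])
Z=dict(dispenser=.03,core=.04,roll=.03,cradle=.005,tray=.012,calculator=.017,clip_tin=.033,sticky_pad=.013)
for k,z in Z.items():
  for cam in("scene","side"):
    print(k,cam,[(np.round(r["p"],2),np.round(r["location"]),np.round(ray(cam,r["location"],z),3)[:2]) for r in find_in(k,cam)])
print(sense()["time_s"])
E
```

```text
dispenser scene [(np.float64(0.79), array([256., 395.]), array([ 0.378, -0.337]))]
dispenser side [(np.float64(0.67), array([300., 224.]), array([ 0.395, -0.388]))]
core scene [(np.float64(0.65), array([232., 397.]), array([ 0.419, -0.387]))]
core side [(np.float64(0.51), array([280., 230.]), array([ 0.42 , -0.359]))]
roll scene [(np.float64(0.98), array([248., 194.]), array([ 0.628, -0.057])), (np.float64(0.86), array([258., 308.]), array([ 0.472, -0.207])), (np.float64(0.65), array([232., 243.]), array([ 0.611, -0.157])), (np.float64(0.41), array([194., 336.]), array([ 0.602, -0.399]))]
roll side [(np.float64(0.89), array([173., 264.]), array([ 0.625, -0.059])), (np.float64(0.85), array([196., 276.]), array([ 0.61 , -0.157])), (np.float64(0.81), array([220., 228.]), array([ 0.479, -0.191]))]
cradle scene [(np.float64(0.86), array([251., 245.]), array([ 0.585, -0.144]))]
cradle side [(np.float64(0.71), array([213., 268.]), array([ 0.581, -0.177]))]
tray scene []
tray side [(np.float64(0.83), array([197., 206.]), array([ 0.472, -0.069]))]
calculator scene [(np.float64(0.67), array([209., 208.]), array([ 0.741, -0.154]))]
calculator side [(np.float64(0.94), array([191., 318.]), array([ 0.718, -0.167])), (np.float64(0.43), array([261., 219.]), array([ 0.424, -0.283])), (np.float64(0.38), array([197., 273.]), array([ 0.61 , -0.144]))]
clip_tin scene []
clip_tin side [(np.float64(0.65), array([275., 343.]), array([ 0.612, -0.431]))]
sticky_pad scene [(np.float64(0.84), array([215., 305.]), array([ 0.601, -0.31 ])), (np.float64(0.51), array([254., 394.]), array([ 0.397, -0.36 ]))]
sticky_pad side [(np.float64(0.66), array([246., 306.]), array([ 0.601, -0.318]))]
0.9
```

View pics/s0.png

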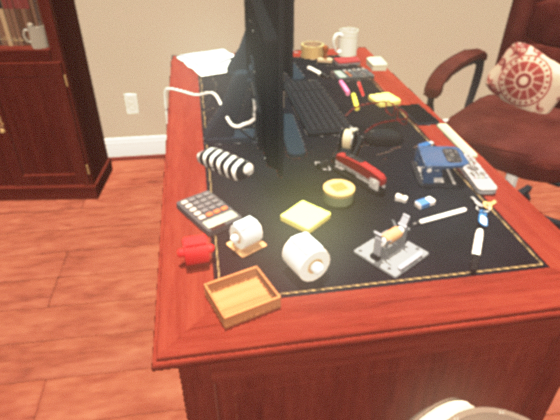

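View pics/d0.png

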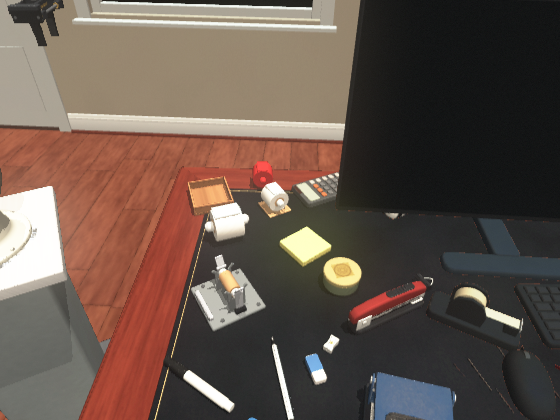

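Could be the roll: the red roll on the desk (col 198, row 251), the large white roll (305, 256) and the small white roll in the cradle (245, 233). By the description it is the small white one at (245, 233). I'll check that in a crop.

Run:
```python
from h import *
a=cv2.imread("pics/s0.png")
l=cv2.resize(a[195:335,170:340],None,fx=2.4,fy=2.4,interpolation=cv2.INTER_CUBIC)
b=cv2.resize(a[200:284,345:440],None,fx=4,fy=4,interpolation=cv2.INTER_CUBIC)
c=np.zeros((336,l.shape[1]+b.shape[1],3),np.uint8);c[:,:l.shape[1]]=l;c[:,l.shape[1]:]=b
cv2.imwrite("pics/crop.png",c)
s=sense();print(np.round(s["ee_rot"],3),s["tcp_pos"],s["gripper_width"])
m=camera_model("wrist");R=np.array(m["R"]);c=-R.T@np.array(m["t"]);E=np.array(s["ee_rot"])
print("cam in tool",np.round(E.T@(c-s["tcp_pos"]),3),np.round(E.T@R.T,3),m["fx"],m["cx"],m["cy"])
```

```text
[[ 0.926 -0.377 -0.   ]
 [-0.377 -0.926 -0.   ]
 [-0.     0.    -1.   ]] [0.23572723 0.57880877 0.23053273] 0.9986455076546963
cam in tool [ 0.074  0.001 -0.154] [[-0.001 -0.963 -0.271]
 [ 1.    -0.001  0.001]
 [-0.001 -0.271  0.963]] 348.2726721596841 282.2120889860459 207.33706902439963
```

View pics/crop.png

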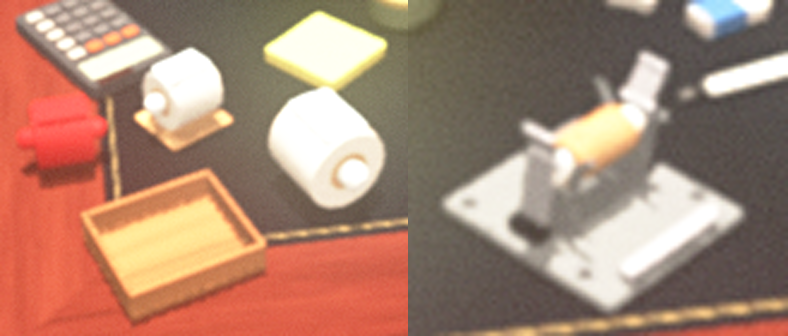

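The crop shows a small white roll on the tan cradle next to the red one, with a larger white roll to its right. The choice stands. The dispenser has the tan core between its clips. I'll swing over to it.

{"name": "arm_command", "arguments": {
  "motion": [
    [87,36,29,0,0,0,0],
    [87,36,29,0,0,0,0],
    [87,36,29,0,0,0,0],
    [87,36,29,0,0,0,0],
    [87,36,29,0,0,0,0],
    [87,36,29,0,0,0,0],
    [87,36,29,0,0,0,0],
    [87,36,29,0,0,0,0]
  ]
}}

```text
time_s: 1.7
tcp_pos: [0.4155, 0.2537, 0.231]
ee_rot: [[0.926, -0.377, 0.001], [-0.377, -0.926, 0.001], [0.0, -0.001, -1.0]]
wrist_force: [0.2, 0.6, -0.5]
gripper_width: 0.998
gripper_force: 0.0
```

{"name": "arm_command", "arguments": {
  "motion": [
    [87,34,28,0,0,0,0],
    [87,34,28,0,0,0,0],
    [87,34,28,0,0,0,0],
    [87,34,28,0,0,0,0],
    [87,8,46,0,0,0,0],
    [87,8,46,0,0,0,0],
    [87,8,46,0,0,0,0],
    [87,8,46,0,0,0,0]
  ]
}}

```text
time_s: 2.5
tcp_pos: [0.4583, -0.0839, 0.2309]
ee_rot: [[0.926, -0.377, 0.001], [-0.377, -0.926, 0.0], [0.001, -0.0, -1.0]]
wrist_force: [0.3, -0.6, -0.2]
gripper_width: 0.999
gripper_force: 0.0
```

{"name": "arm_command", "arguments": {
  "motion": [
    [87,8,46,0,0,0,0],
    [87,8,46,0,0,0,0],
    [87,8,46,0,0,0,0],
    [87,8,46,0,0,0,0],
    [87,8,46,0,0,0,0],
    [87,0,0,0,0,0,0]
  ]
}}

```text
time_s: 3.1
tcp_pos: [0.4078, -0.3145, 0.2303]
ee_rot: [[0.924, -0.383, -0.0], [-0.383, -0.924, -0.001], [-0.0, 0.001, -1.0]]
wrist_force: [-0.1, 0.0, -0.2]
gripper_width: 1.003
gripper_force: 0.0
```

Run:
```python
from h import *
s=sense();print(np.round(s["ee_rot"],3),s["tcp_pos"],np.round(s["joints"],1),s["time_s"])
save("wrist","w1")
for k,z in dict(dispenser=.03,core=.04,tray=.01,roll=.03).items():
    print(k,[(round(r["p"],2),np.round(r["location"]),np.round(ray("wrist",r["location"],z),3)[:2]) for r in find_in(k,"wrist")])
```

```text
[[ 0.924 -0.383 -0.   ]
 [-0.383 -0.924 -0.001]
 [-0.     0.001 -1.   ]] [ 0.40775966 -0.31447235  0.23034187] [-19.5  11.3 -14.8   0.1 -63.9  87. ] 3.1
dispenser [(0.78, array([147., 321.]), array([ 0.428, -0.363])), (0.68, array([159., 328.]), array([ 0.414, -0.364]))]
core [(0.56, array([148., 321.]), array([ 0.429, -0.36 ])), (0.55, array([156., 326.]), array([ 0.419, -0.363]))]
tray [(0.82, array([206.,  50.]), array([ 0.479, -0.059])), (0.6, array([179., 293.]), array([ 0.405, -0.321]))]
roll [(0.92, array([53., 47.]), array([ 0.608, -0.153])), (0.86, array([166., 153.]), array([ 0.476, -0.194]))]
```

View pics/w1.png

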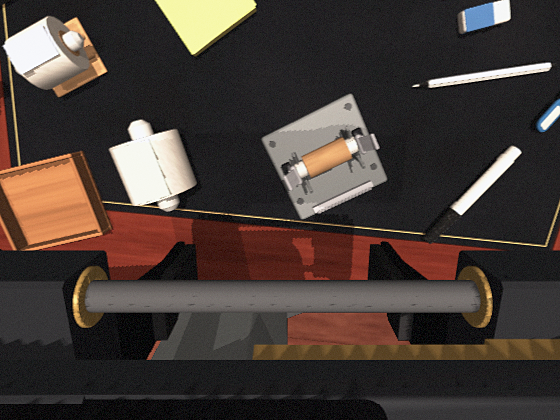

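The wrist view shows the core at about (col 325, row 159), with spindle ends near (297,172) and (353,146). Also in view are the base plate corners, the small roll on its cradle (48,55) and part of the tray at left.

Run:
```python
from h import *
W=lambda c,r,z:ray("wrist",(r,c),z)[:2]
B=np.array([W(*p,.008) for p in[(262,137),(345,94),(387,180),(303,219)]]);print("base",B.round(3))
# base local corners: tear bar side(-x)= edge between (387,180),(303,219)
L=np.array([[45,53],[45,-53],[-58,-53],[-58,53]])/1e3
a=L-L.mean(0);b=B-B.mean(0)
U,S,V=np.linalg.svd(a.T@b);R=V.T@U.T
t=B.mean(0)-R@L.mean(0);print("R det",np.linalg.det(R),"yaw",np.degrees(np.arctan2(R[1,0],R[0,0])),"disp",t.round(4),"res",(L@R.T+t-B).round(4).tolist())
im=cv2.cvtColor(cv2.imread("pics/w1.png"),cv2.COLOR_BGR2HSV)
m=cv2.inRange(im,(5,70,70),(25,255,255));m[:110]=0;m[200:]=0;m[:,:280]=0;m[:,380:]=0
n,l,st,ce=cv2.connectedComponentsWithStats(m);k=1+st[1:,4].argmax();pts=np.argwhere(l==k)[:,::-1].astype(np.float32)
c,wh,an=cv2.minAreaRect(pts);print("core",c,wh,an)
bp=cv2.boxPoints((c,wh,an));Q=np.array([W(*p,.047) for p in bp]);print("corecen",Q.mean(0),[np.degrees(np.arctan2(*(Q[(i+1)%4]-Q[i])[::-1])).round(1) for i in range(4)],[np.linalg.norm(Q[(i+1)%4]-Q[i]).round(4) for i in range(4)])
s,e=W(297,172,.044),W(353,146,.044);print("spindle",s,e,np.linalg.norm(e-s),np.degrees(np.arctan2(*(e-s)[::-1])))
s,e=W(20,64,.03),W(75,40,.03);print("roll",s,e,np.degrees(np.arctan2(*(e-s)[::-1])))
print("cradle",[W(*p,.006).round(3) for p in[(90,18),(106,72),(63,97)]])
print("tray",[W(*p,.024).round(3) for p in[(83,152),(110,240),(17,250)]])
```

```text
base [[ 0.46  -0.307]
 [ 0.467 -0.404]
 [ 0.365 -0.417]
 [ 0.358 -0.315]]
R det 1.000000000000001 yaw 5.013024673892766 disp [ 0.419  -0.3601] res [[-0.0004, 0.0041], [0.001, -0.0053], [0.0008, -0.0013], [-0.0014, 0.0025]]
core (326.47100830078125, 156.9398651123047) (24.193561553955078, 47.15241622924805) 64.29004669189453
corecen [ 0.42040522 -0.3608195 ] [np.float64(-86.3), np.float64(-173.9), np.float64(94.2), np.float64(4.3)] [np.float64(0.0446), np.float64(0.0235), np.float64(0.0454), np.float64(0.0239)]
spindle [ 0.41702308 -0.3291076 ] [ 0.42026677 -0.38863293] 0.05961363720651339 -86.88088641882113
roll [ 0.6095291  -0.12345729] [ 0.60794775 -0.18264155] -91.53053281213612
cradle [array([ 0.628, -0.196]), array([ 0.579, -0.186]), array([ 0.575, -0.132])]
tray [array([ 0.516, -0.132]), array([ 0.421, -0.11 ]), array([ 0.449, -0.008])]
```

{"name": "arm_command", "arguments": {
  "motion": [
    [50,0,0,7,0,0,0.1375],
    [50,0,0,7,0,0,0.1375],
    [50,0,0,7,0,0,0.1375],
    [50,0,0,7,0,0,0.1375],
    [50,0,0,7,0,0,0.1375],
    [50,0,0,7,0,0,0.1375],
    [50,0,0,7,0,0,0.1375],
    [50,0,0,7,0,0,0.1375]
  ]
}}

```text
time_s: 4.15
tcp_pos: [0.4099, -0.3089, 0.1746]
ee_rot: [[0.081, -0.997, 0.001], [-0.997, -0.081, -0.0], [0.0, -0.001, -1.0]]
wrist_force: [0.3, -0.9, 0.5]
gripper_width: 0.577
gripper_force: 0.0
```

{"name": "arm_command", "arguments": {
  "motion": [
    [50,0,-10,0,0,0,0],
    [50,0,0,0,0,0,0]
  ]
}}

```text
time_s: 4.35
tcp_pos: [0.4211, -0.3088, 0.175]
ee_rot: [[0.09, -0.996, 0.001], [-0.996, -0.09, -0.001], [0.001, -0.001, -1.0]]
wrist_force: [0.6, 0.4, -0.7]
gripper_width: 0.575
gripper_force: 0.0
```

Run:
```python
from h import *
s=sense();E=np.array(s["ee_rot"]);p=np.array(s["tcp_pos"]);print(E.round(3),p,np.round(s["joints"],1),s["time_s"])
im=save("wrist","w2")
h=cv2.cvtColor(im,cv2.COLOR_RGB2HSV)
g=np.array(proj("wrist",[.42,-.361,.047]));print("pred",g)
m=cv2.inRange(h,(5,70,70),(25,255,255));k=np.zeros_like(m);cv2.circle(k,(int(g[1]),int(g[0])),60,255,-1);m&=k
n,l,st,ce=cv2.connectedComponentsWithStats(m);k=1+st[1:,4].argmax();pts=np.argwhere(l==k)[:,::-1].astype(np.float32)
r=cv2.minAreaRect(pts);print("core px",r)
Q=np.array([ray("wrist",(q[1],q[0]),.047)[:2] for q in cv2.boxPoints(r)])
print("cen",Q.mean(0),[(np.linalg.norm(Q[i]-Q[i-1]).round(4),np.degrees(np.arctan2(*(Q[i]-Q[i-1])[::-1])).round(1)) for i in range(4)])
d=E.T@(np.r_[Q.mean(0),.029]-p);print("tool shift mm",d*1e3)
```

```text
[[ 0.09  -0.996  0.001]
 [-0.996 -0.09  -0.001]
 [ 0.001 -0.001 -1.   ]] [ 0.4210641  -0.30878468  0.17503765] [-18.4  14.9 -18.7   0.  -56.4  23.5] 4.35
pred [139.30539977 288.25342673]
core px ((293.7274169921875, 131.8602752685547), (29.4982967376709, 57.034969329833984), 2.12109637260437)
cen [ 0.41618232 -0.36669154] [(np.float64(0.0239), np.float64(2.9)), (np.float64(0.0443), np.float64(-87.3)), (np.float64(0.0229), np.float64(-177.0)), (np.float64(0.0443), np.float64(94.0))]
tool shift mm [ 57.08628243  10.21315596 146.08518346]
```

View pics/w2.png

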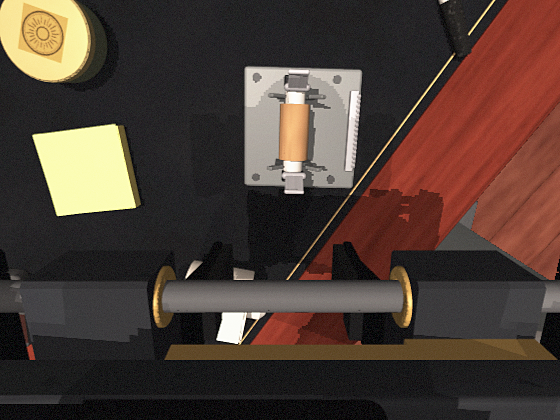

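The core is upright in the picture at (294,132), about 2° off the jaws' line. I'll go over it and check again from closer.

{"name": "arm_command", "arguments": {
  "motion": [
    [50,25,5,0,0,0,0.015],
    [50,25,5,10,0,0,0.015],
    [50,0,0,25,0,0,0],
    [50,0,0,25,0,0,0],
    [50,0,0,0,0,0,0],
    [50,0,0,0,0,0,0]
  ]
}}

```text
time_s: 5.0
tcp_pos: [0.4135, -0.3602, 0.1152]
ee_rot: [[0.056, -0.998, 0.0], [-0.998, -0.056, -0.001], [0.001, 0.0, -1.0]]
wrist_force: [0.1, -0.4, -0.6]
gripper_width: 0.576
gripper_force: 0.0
```

```bash
cat > core.py <<'E'
from h import *
s=sense();E=np.array(s["ee_rot"]);p=np.array(s["tcp_pos"]);print(E.round(3).tolist(),p,s["time_s"])
im=save("wrist","w3")
h=cv2.cvtColor(im,cv2.COLOR_RGB2HSV)
g=np.array(proj("wrist",[.418,-.363,.047]));print("pred",g)
m=cv2.inRange(h,(5,70,70),(25,255,255));k=np.zeros_like(m);cv2.circle(k,(int(g[1]),int(g[0])),60,255,-1);m&=k
n,l,st,ce=cv2.connectedComponentsWithStats(m);k=1+st[1:,4].argmax();pts=np.argwhere(l==k)[:,::-1].astype(np.float32)
r=cv2.minAreaRect(pts);print("core px",r)
Q=np.array([ray("wrist",(q[1],q[0]),.045)[:2] for q in cv2.boxPoints(r)])
print("cen",Q.mean(0),[(np.linalg.norm(Q[i]-Q[i-1]).round(4),np.degrees(np.arctan2(*(Q[i]-Q[i-1])[::-1])).round(1)) for i in range(4)])
d=E.T@(np.r_[Q.mean(0),.029]-p);print("tool shift mm",d*1e3)
E
python3 core.py
```

```text
[[0.056, -0.998, 0.0], [-0.998, -0.056, -0.001], [0.001, 0.0, -1.0]] [ 0.41348799 -0.36020546  0.11519207] 5.0
pred [220.81519465 276.08308191]
core px ((276.5, 213.5), (69.0, 35.0), 90.0)
cen [ 0.41795177 -0.36686665] [(np.float64(0.0486), np.float64(-87.9)), (np.float64(0.023), np.float64(-176.8)), (np.float64(0.0486), np.float64(93.7)), (np.float64(0.0243), np.float64(3.2))]
tool shift mm [ 6.84332563 -4.08535073 86.19656493]
```

View pics/w3.png

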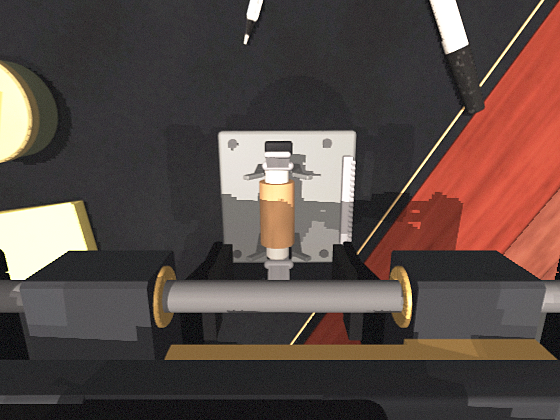

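The core is aligned with the jaws at (277,213). I'll shift 4 mm sideways and 5 mm along the axis, then descend and grip.

{"name": "arm_command", "arguments": {
  "motion": [
    [50,5,-4,20,0,0,0],
    [50,0,0,25,0,0,0],
    [50,0,0,25,0,0,0],
    [50,0,0,16,0,0,0],
    [15,0,0,0,0,0,0],
    [15,0,0,0,0,0,0],
    [15,0,0,0,0,0,0],
    [15,0,0,0,0,0,0]
  ]
}}

```text
time_s: 5.85
tcp_pos: [0.4182, -0.3653, 0.0301]
ee_rot: [[0.054, -0.999, 0.003], [-0.999, -0.054, -0.001], [0.002, -0.003, -1.0]]
wrist_force: [-1.0, 0.1, -0.4]
gripper_width: 0.293
gripper_force: 0.0
```

{"name": "arm_command", "arguments": {
  "motion": [
    [15,0,0,0,0,0,0],
    [15,0,0,0,0,0,0],
    [15,0,0,-4,0,0,0],
    [15,0,0,-4,0,0,0],
    [15,0,0,-4,0,0,0],
    [15,0,0,-4,0,0,0],
    [15,0,0,-6,0,0,0],
    [15,0,0,-8,0,0,0]
  ]
}}

```text
time_s: 6.65
tcp_pos: [0.4178, -0.3651, 0.0598]
ee_rot: [[0.054, -0.999, 0.001], [-0.999, -0.054, -0.001], [0.001, -0.001, -1.0]]
wrist_force: [-0.2, -0.4, -0.6]
gripper_width: 0.268
gripper_force: 30.0
```

{"name": "arm_command", "arguments": {
  "motion": [
    [15,0,0,-30,0,0,0],
    [15,0,0,-40,0,0,0],
    [15,-10,-3,-30,0,0,0],
    [15,-40,-11,0,0,0,0],
    [15,-48,-13,0,0,0,0],
    [15,-48,-13,0,0,0,0],
    [15,-48,-13,0,0,0,0],
    [15,-20,-10,0,0,0,0]
  ]
}}

```text
time_s: 7.45
tcp_pos: [0.4691, -0.1446, 0.1603]
ee_rot: [[0.057, -0.998, 0.003], [-0.998, -0.057, 0.0], [-0.0, -0.003, -1.0]]
wrist_force: [1.0, -0.4, -0.2]
gripper_width: 0.268
gripper_force: 30.0
```

Run:
```python
from h import *
s=sense();E=np.array(s["ee_rot"]);p=np.array(s["tcp_pos"]);print(E.round(3).tolist(),p,s["time_s"],s["gripper_width"],s["gripper_force"])
a=save("wrist","w4");b=save("scene","s4")
for k,z in dict(tray=.01,roll=.03,core=.1).items():
  for c in("wrist","scene"):
    print(k,c,[(round(r["p"],2),np.round(r["location"]),np.round(ray(c,r["location"],z),3)[:2]) for r in find_in(k,c)])
c=np.hstack([cv2.resize(a,(400,300)),b[120:345,150:450].repeat(1,0) if 0 else cv2.resize(b[120:345,150:450],(400,300))])
cv2.imwrite("pics/c4.png",c[:,:,::-1])
```

```text
[[0.057, -0.998, 0.003], [-0.998, -0.057, 0.0], [-0.0, -0.003, -1.0]] [ 0.46905702 -0.14461459  0.16027972] 7.45 0.267630752244608 29.997716546058655
tray wrist [(0.67, array([234., 236.]), array([ 0.51 , -0.108]))]
tray scene [(0.7, array([295., 243.]), array([ 0.483, -0.068]))]
roll wrist [(0.89, array([176., 120.]), array([ 0.603, -0.163])), (0.79, array([257.,  94.]), array([ 0.631, -0.089])), (0.73, array([130., 281.]), array([ 0.473, -0.207]))]
roll scene [(0.76, array([246., 193.]), array([ 0.634, -0.057])), (0.69, array([232., 246.]), array([ 0.608, -0.163])), (0.66, array([256., 293.]), array([ 0.494, -0.189]))]
core wrist [(0.74, array([256., 282.]), array([ 0.467, -0.13 ]))]
core scene [(0.68, array([209., 276.]), array([ 0.553, -0.196]))]
```

View pics/c4.png

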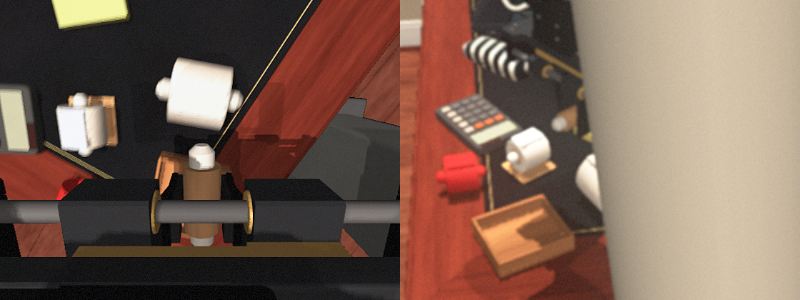

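The core is held squarely. The wrist image shows the tray below the gripper, and the big roll (200,93) and small roll (82,130) are clear. I'll place the core in the tray at about (0.482, -0.070).

{"name": "arm_command", "arguments": {
  "motion": [
    [15,-37,-9,0,0,0,0],
    [15,-37,-8,0,0,0,0],
    [15,0,0,20,0,0,0.1],
    [15,0,0,30,0,0,0.1],
    [15,0,0,30,0,0,0.1],
    [15,0,0,30,0,0,0],
    [15,0,0,20,0,0,0],
    [15,0,0,10,0,0,0]
  ]
}}

```text
time_s: 8.65
tcp_pos: [0.4804, -0.074, 0.0167]
ee_rot: [[-0.245, -0.969, -0.004], [-0.969, 0.245, -0.001], [0.001, 0.003, -1.0]]
wrist_force: [0.0, -0.1, -0.7]
gripper_width: 0.267
gripper_force: 30.0
```

{"name": "arm_command", "arguments": {
  "motion": [
    [15,0,0,3,0,0,0],
    [42,0,0,0,0,0,0],
    [42,0,0,0,0,0,0],
    [42,0,0,0,0,0,0],
    [42,0,0,0,0,0,0]
  ]
}}

```text
time_s: 9.15
tcp_pos: [0.4821, -0.0729, 0.0164]
ee_rot: [[-0.243, -0.97, 0.002], [-0.97, 0.243, 0.0], [-0.001, -0.002, -1.0]]
wrist_force: [0.2, 0.2, 0.1]
gripper_width: 0.466
gripper_force: 0.0
```

{"name": "arm_command", "arguments": {
  "motion": [
    [42,0,0,-20,0,0,0],
    [42,0,0,-45,0,0,0],
    [42,0,0,-45,0,0,-0.1],
    [60,0,0,-20,0,0,-0.1],
    [87,0,0,0,0,0,-0.1],
    [87,14,-40,0,0,0,0],
    [87,14,-40,0,0,0,0],
    [87,14,-40,0,0,0,0]
  ]
}}

```text
time_s: 9.95
tcp_pos: [0.605, -0.1087, 0.1465]
ee_rot: [[0.055, -0.999, 0.001], [-0.999, -0.055, 0.0], [-0.0, -0.001, -1.0]]
wrist_force: [0.5, 0.5, 0.6]
gripper_width: 0.851
gripper_force: 0.0
```

{"name": "arm_command", "arguments": {
  "motion": [
    [87,0,0,0,0,0,0],
    [87,0,0,0,0,0,0]
  ]
}}

```text
time_s: 10.15
tcp_pos: [0.6034, -0.1085, 0.1448]
ee_rot: [[0.053, -0.999, -0.001], [-0.999, -0.053, 0.0], [-0.0, 0.001, -1.0]]
wrist_force: [-0.7, -0.5, 0.4]
gripper_width: 0.979
gripper_force: 0.0
```

Run:
```python
from h import *
s=sense();E=np.array(s["ee_rot"]);p=np.array(s["tcp_pos"]);print(E.round(3).tolist(),p,s["time_s"],s["gripper_width"])
a=save("wrist","w5")
for r in find_in("roll","wrist"): print(round(r["p"],2),np.round(r["location"]),ray("wrist",r["location"],.03).round(3))
b=save("scene","s5")
for k,z in dict(core=.016,tray=.012).items(): print(k,[(round(r["p"],2),np.round(r["location"]),ray("scene",r["location"],z).round(3)) for r in find_in(k,"scene")])
cv2.imwrite("pics/c5.png",np.hstack([a[:280,:],cv2.resize(b[220:340,180:283],(240,280))])[:,:,::-1])
```

```text
[[0.053, -0.999, -0.001], [-0.999, -0.053, 0.0], [-0.0, 0.001, -1.0]] [ 0.60343131 -0.10851944  0.14479302] 10.15 0.9787002181999592
0.85 [140. 284.] [ 0.603 -0.161  0.03 ]
0.78 [ 89. 473.] [ 0.467 -0.205  0.03 ]
0.56 [253. 257.] [ 0.621 -0.067  0.03 ]
core [(0.47, array([294., 236.]), array([ 0.487, -0.057,  0.016]))]
tray [(0.92, array([302., 224.]), array([ 0.488, -0.034,  0.012]))]
```

View pics/c5.png

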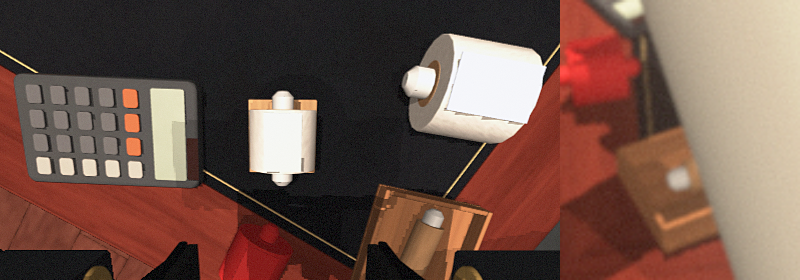

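The core lies in the tray: the wrist picture shows it at (425,240). The roll is at (283,139), centred between the jaws and parallel to them. I'll move 53 mm ahead and descend to it.

{"name": "arm_command", "arguments": {
  "motion": [
    [72,27,0,0,0,0,0],
    [72,26,0,0,0,0,0],
    [72,0,0,30,0,0,0],
    [72,0,0,30,0,0,0],
    [72,0,0,30,0,0,0],
    [72,0,0,25,0,0,0],
    [72,0,0,11,0,0,0],
    [40,0,0,0,0,0,0]
  ]
}}

```text
time_s: 11.2
tcp_pos: [0.6053, -0.1611, 0.0185]
ee_rot: [[0.054, -0.999, -0.003], [-0.999, -0.054, 0.0], [-0.0, 0.003, -1.0]]
wrist_force: [-0.1, 0.4, 0.9]
gripper_width: 0.793
gripper_force: 0.0
```

{"name": "arm_command", "arguments": {
  "motion": [
    [40,0,0,0,0,0,0],
    [40,0,0,0,0,0,0],
    [40,0,0,0,0,0,0],
    [40,0,0,0,0,0,0]
  ]
}}

```text
time_s: 11.6
tcp_pos: [0.607, -0.1614, 0.0211]
ee_rot: [[0.054, -0.999, 0.002], [-0.999, -0.054, -0.0], [0.0, -0.002, -1.0]]
wrist_force: [-1.6, 1.4, 5.4]
gripper_width: 0.566
gripper_force: 30.0
```

{"name": "arm_command", "arguments": {
  "motion": [
    [40,0,0,-5,0,0,0],
    [40,0,0,-25,0,0,0],
    [40,0,0,-40,0,0,0],
    [40,0,0,-40,0,0,0],
    [40,0,0,-20,0,0,0],
    [40,25,25,0,0,0,0],
    [40,30,30,0,0,0,0],
    [40,30,30,0,0,0,0]
  ]
}}

```text
time_s: 12.4
tcp_pos: [0.5253, -0.2512, 0.1496]
ee_rot: [[0.055, -0.998, 0.0], [-0.998, -0.055, 0.0], [-0.0, -0.0, -1.0]]
wrist_force: [0.6, -0.5, -1.4]
gripper_width: 0.566
gripper_force: 30.0
```

{"name": "arm_command", "arguments": {
  "motion": [
    [40,30,30,0,0,0,0],
    [40,30,30,0,0,0,0],
    [40,15,15,0,0,0,0],
    [40,0,0,0,0,0,0],
    [40,0,0,0,0,0,0]
  ]
}}

```text
time_s: 12.9
tcp_pos: [0.4553, -0.3299, 0.1496]
ee_rot: [[0.053, -0.999, 0.0], [-0.999, -0.053, 0.0], [-0.0, -0.0, -1.0]]
wrist_force: [0.2, 0.5, -0.9]
gripper_width: 0.566
gripper_force: 30.0
```

Run:
```python
from h import *
s=sense();E=np.array(s["ee_rot"]);p=np.array(s["tcp_pos"]);print(E.round(3).tolist(),p,s["time_s"],s["gripper_width"],s["gripper_force"])
b=save("wrist","w6");a=cv2.imread("pics/w4.png")[:,:,::-1]
c=np.hstack([a[120:360,160:410],b[120:360,160:410]]);cv2.imwrite("pics/c6.png",cv2.resize(c,(800,384))[:,:,::-1])
for n,q in(("core",a),("roll",b)):
    g=cv2.cvtColor(np.ascontiguousarray(q),cv2.COLOR_RGB2GRAY);print(n,g[120:260,278:288].mean(1).astype(int).tolist())
# what 11mm-behind grasp, tip 35mm ahead should project to
for d in(33,35,37):
  print(d,proj("wrist",p+E@np.array([d,0,-11])/1+0*p if 0 else p+E@(np.array([d,0,-11])/1e3)))
```

```text
[[0.053, -0.999, 0.0], [-0.999, -0.053, 0.0], [-0.0, -0.0, -1.0]] [ 0.45525978 -0.32993858  0.14959919] 12.9 0.5655159828259216 29.985710084438324
core [246, 245, 245, 246, 246, 245, 246, 246, 245, 246, 246, 246, 245, 246, 246, 246, 246, 246, 245, 246, 246, 246, 246, 246, 246, 245, 246, 245, 246, 245, 246, 246, 245, 246, 246, 246, 246, 246, 245, 241, 242, 237, 236, 232, 229, 225, 217, 211, 207, 201, 195, 187, 179, 164, 149, 135, 117, 101, 81, 60, 30, 25, 30, 28, 31, 30, 29, 24, 27, 30, 27, 30, 32, 27, 26, 15, 13, 18, 15, 10, 57, 132, 119, 112, 127, 218, 237, 232, 232, 231, 231, 231, 231, 231, 231, 230, 232, 243, 244, 244, 244, 244, 244, 244, 244, 242, 234, 229, 220, 211, 213, 215, 207, 200, 202, 178, 146, 137, 53, 61, 66, 95, 101, 97, 99, 98, 98, 99, 99, 99, 100, 97, 99, 100, 100, 100, 100, 101, 100, 100]
roll [164, 164, 162, 163, 163, 163, 162, 162, 162, 162, 161, 161, 161, 163, 161, 161, 161, 161, 161, 161, 160, 160, 160, 158, 160, 159, 159, 159, 160, 158, 157, 159, 158, 158, 156, 158, 157, 156, 156, 156, 155, 156, 156, 154, 155, 155, 154, 155, 153, 153, 153, 152, 151, 153, 151, 153, 151, 152, 152, 152, 151, 151, 152, 151, 150, 151, 151, 153, 150, 83, 90, 77, 78, 80, 80, 78, 78, 79, 78, 77, 78, 78, 77, 99, 133, 127, 120, 139, 238, 243, 239, 239, 239, 238, 239, 239, 239, 238, 238, 240, 249, 249, 249, 249, 248, 248, 248, 248, 249, 249, 250, 251, 220, 224, 228, 229, 146, 156, 161, 140, 62, 71, 75, 98, 118, 113, 112, 113, 115, 115, 112, 113, 112, 113, 114, 108, 130, 172, 164, 163]
33 [np.float64(209.87045516077384), np.float64(282.5304365311763)]
35 [np.float64(205.35366829142595), np.float64(282.5337634932877)]
37 [np.float64(200.80382316999072), np.float64(282.5371148053534)]
```

View pics/c6.png

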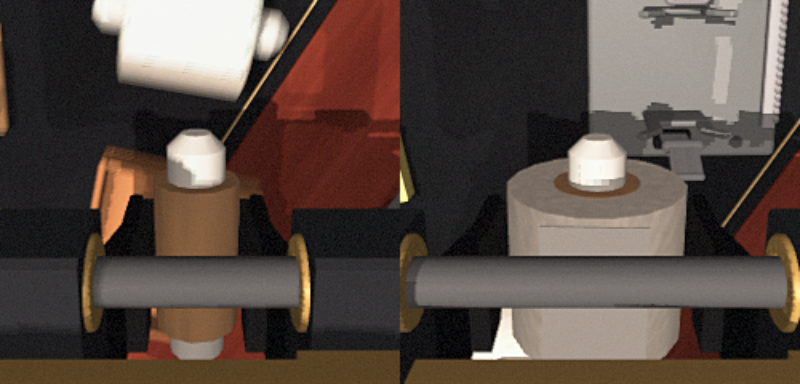

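Left panel: the held core's tip. Right panel: the held roll's tip, 3 px lower, so about 1 mm further back. I'll go over the seat allowing for that and start down.

{"name": "arm_command", "arguments": {
  "motion": [
    [40,17,20,0,0,0,0],
    [40,17,19,0,0,0,0],
    [40,0,0,20,0,0,0],
    [40,0,0,30,0,0,0],
    [40,0,0,20,0,0,0],
    [40,0,0,10,0,0,0],
    [40,0,0,0,0,0,0],
    [40,0,0,0,0,0,0]
  ]
}}

```text
time_s: 13.75
tcp_pos: [0.4195, -0.3658, 0.0703]
ee_rot: [[0.055, -0.998, 0.001], [-0.998, -0.055, -0.001], [0.001, -0.001, -1.0]]
wrist_force: [0.6, -1.0, -0.9]
gripper_width: 0.57
gripper_force: 30.0
```

{"name": "arm_command", "arguments": {
  "motion": [
    [40,0,1,8,0,0,0],
    [40,0,0,6,0,0,0],
    [40,0,0,5,0,0,0],
    [40,0,0,5,0,0,0],
    [40,0,0,4,0,0,0],
    [40,0,0,4,0,0,0]
  ]
}}

```text
time_s: 14.35
tcp_pos: [0.4179, -0.3667, 0.039]
ee_rot: [[0.055, -0.998, 0.001], [-0.998, -0.055, -0.002], [0.002, -0.001, -1.0]]
wrist_force: [-2.5, -0.9, 5.9]
gripper_width: 0.569
gripper_force: 30.0
```

{"name": "arm_command", "arguments": {
  "motion": [
    [40,0,0,3,0,0,0],
    [40,0,0,3,0,0,0],
    [40,0,0,2,0,0,0],
    [40,0,0,0,0,0,0]
  ]
}}

```text
time_s: 14.75
tcp_pos: [0.417, -0.3658, 0.0307]
ee_rot: [[0.055, -0.999, -0.001], [-0.999, -0.055, -0.0], [-0.0, 0.001, -1.0]]
wrist_force: [-3.1, 1.9, 9.1]
gripper_width: 0.569
gripper_force: 30.0
```

{"name": "arm_command", "arguments": {
  "motion": [
    [40,0,0,2,0,0,0],
    [40,0,0,2,0,0,0],
    [40,0,0,0,0,0,0]
  ]
}}

```text
time_s: 15.05
tcp_pos: [0.4171, -0.3659, 0.0301]
ee_rot: [[0.056, -0.998, -0.001], [-0.998, -0.056, -0.001], [0.001, 0.001, -1.0]]
wrist_force: [-7.9, 7.9, 30.3]
gripper_width: 0.566
gripper_force: 30.0
```

Run:
```python
from h import *
s=sense();print(s["tcp_pos"],s["wrist_force"])
a=save("wrist","w7");b=save("side","d7")
cv2.imwrite("pics/c7.png",np.hstack([cv2.resize(a[120:360,160:410],(417,400)),cv2.resize(b[225:345,175:290],(383,400),interpolation=cv2.INTER_CUBIC)])[:,:,::-1])
```

```text
[ 0.41714701 -0.36594169  0.03007726] [-7.87317602  7.88632975 30.26871681]
```

View pics/c7.png

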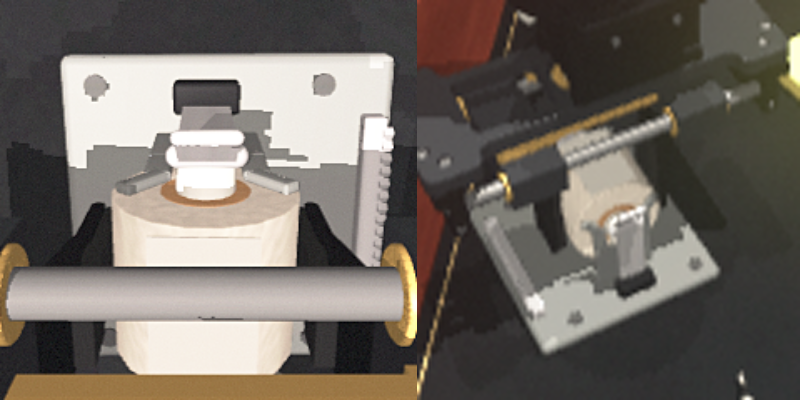

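The roll's end sits under the far clip bead between the post arms, and 30 N gives no further travel, so it is seated. I'll ease off, release and retreat.

{"name": "arm_command", "arguments": {
  "motion": [
    [40,0,0,-3,0,0,0],
    [66,0,0,0,0,0,0],
    [66,0,0,0,0,0,0],
    [66,0,0,0,0,0,0],
    [66,0,0,0,0,0,0],
    [66,0,0,-10,0,0,0],
    [66,0,0,-25,0,0,0],
    [66,0,0,-25,0,0,0]
  ]
}}

```text
time_s: 15.95
tcp_pos: [0.4171, -0.3658, 0.0893]
ee_rot: [[0.054, -0.999, -0.001], [-0.999, -0.054, 0.0], [-0.0, 0.001, -1.0]]
wrist_force: [0.6, -1.3, -0.0]
gripper_width: 0.753
gripper_force: 0.0
```

{"name": "arm_command", "arguments": {
  "motion": [
    [66,0,0,-35,0,0,0],
    [66,-20,0,-20,0,0,0],
    [66,-30,0,0,0,0,0],
    [66,0,0,0,0,0,0],
    [66,0,0,0,0,0,0]
  ]
}}

```text
time_s: 16.45
tcp_pos: [0.4148, -0.3157, 0.1442]
ee_rot: [[0.055, -0.998, 0.001], [-0.998, -0.055, -0.001], [0.001, -0.001, -1.0]]
wrist_force: [-1.1, 0.6, 0.3]
gripper_width: 0.76
gripper_force: 0.0
```

Run:
```python
from h import *
s=sense();E=np.array(s["ee_rot"]);p=np.array(s["tcp_pos"]);print(p,s["wrist_force"],s["time_s"])
a=save("wrist","w8");b=save("scene","s8")
for k,z in dict(roll=.04,dispenser=.03).items(): print(k,[(round(r["p"],2),np.round(r["location"]),ray("wrist",r["location"],z).round(3)) for r in find_in(k,"wrist")])
cv2.imwrite("pics/c8.png",np.hstack([a[40:260,180:400],cv2.resize(b[215:325,170:440],(540,220))])[:,:,::-1])
```

```text
[ 0.41479498 -0.31572503  0.14423159] [-1.09931387  0.61096821  0.31698574] 16.45
roll [(0.64, array([332., 221.]), array([ 0.461, -0.205,  0.04 ])), (0.62, array([149., 288.]), array([ 0.412, -0.364,  0.04 ]))]
dispenser [(0.73, array([111., 302.]), array([ 0.403, -0.391,  0.03 ]))]
```

View pics/c8.png

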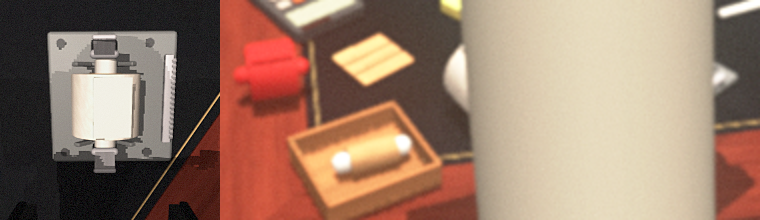

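The roll sits square between both clips and the core lies in the tray. The gripper is clear, so I'm handing in.

```bash
python3 -c "
from station import *
print(finish_job())"
```

```text
the job is handed in; nothing more can be done
None
```

The job is handed in, though it returned no verdict: the core lies in the tray, and the roll is pressed down between the clips (30 N gave no further travel) and released, using about 16.5 s of the 58 s.

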